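# Spray a T-bracket on the slide station

### The arm

A 6-joint arm with a two-finger parallel gripper is mounted at the origin on the work surface. World frame = base frame: x ahead of the robot, y to its left, z up, the work surface at z = 0. Lengths are in m, angles in rad, forces in N, time in s.
With the tool pointing down it reaches from about 0.325 to 0.9 m from the base axis. Payload 6.1 kg.
Tool frame: the origin (TCP) lies at the centre of the arm's flange, where the gripper is bolted on; the fingertips stand 182 mm ahead of it and the grasp point (between the pads) lies 164 mm ahead of it (bot.tcp_to_grasp is the distance from the TCP to the grasp point, in m); z points along the fingers, y is the line along which they close (so a half turn about z gives the same grasp; the last joint's range is limited). The gripper opens to 87 mm and grips with 3 to 60 N. Pads are 19 mm wide; open, the fingers measure 117 mm over their backs; the gripper's body (75 mm by 190 mm) begins 51 mm behind the grasp point.
Start: joints at [-1.398, 0.22, 1.526, -0, 1.395, -0.126], TCP at [0.184, -0.597, 0.405] pointing down, gripper open.
Joint ranges: [-2.98, 2.98], [-0.91, 2.08], [0.09, 2.57], [-1.24, 4.39], [0.2, 2.65], [-2.68, 2.68]. Speed limits (rad/s): [2.57, 2.57, 3.01, 3.14, 3.14, 3.14].

### API

Orientations are given as a unit quaternion [w, x, y, z].
In Python, from plant import bot, capture, camera_params gives the robot as it stands.
- The arm moves only by the shell command python3 -m handwheel 'ROWS' [FORCE]. ROWS is JSON, one flat list of numbers, 7 for each row, row after row: the turn, a rotation vector about the tool's x, y, z as a fraction of full scale, then the shift along the tool's x, y, z as a fraction of full scale, then the opening, from -1 (shut) to 1 (fully open). A call has 1 to 8 rows; each row is the pose to reach, as a shift and turn from the pose commanded when the call began, along the tool's axes at that moment; what a row does not reach only later rows make up. Full scale, the value 1, is 0.3 m for a shift and pi/2 rad for a turn. A row lasts 1/10 s, in which the tool goes at most 50 mm and 8.59 degrees, less where a joint would pass 70% of its speed; a pose out of reach is approached as far as the arm can. A call with a number of a shift or a turn outside -1 to 1 is refused whole. A call with a gripper value outside its range is refused whole. The fingers move at their own pace and stop on an object; FORCE is the grip in N (left out, the last holds). Time passes only in rows, so rows that repeat a pose let the fingers close. It gives the time, the measured TCP pose, the force, the opening and the grip force at its end, in the units of the state.
- bot.sense(): the state, without advancing time (a new reading comes with each control period).
- capture(name): name is "scene" or "top"; returns the picture (480x640x3 uint8, red, green, blue); there is no depth.
- camera_params(name): a dict with "fovy" (degrees; the focal length in pixels is half the picture's height over the tangent of half this angle, whatever the lens; pixels are square), "cx", "cy" (the principal point, pixels), "k1" (the pictures are not rectified: a ray, as slopes to the right and down, at radius r is drawn at 1 + k1 r^2 times it, then the intrinsics apply), "origin" and "attitude" of the camera in the world. Camera axes: x right, y up, looking along -z (the intrinsics and any distortion apply to the point x, -y, -z); pixel columns grow to the right and rows downward; lengths in m; the calibration is good to about 2 mm. A picture is of the moment at which its call begins. camera_params takes no time and is no camera call.
- bot.finish_job(): hands the job in; it is judged then, once.
The state is a dict: "time_s": time; "joint_pos": joint angles; "qd": joint speeds; "tau": joint torques, N m; "tcp_pos": TCP position; "orientation": TCP orientation; "wrist_force": force on the tool from outside, world axes, zero at the start; "torque": the same for the moment, N m; "grip_width": opening from 0.0 (shut) to 1.0 (fully open); "grasp_force": force on a finger pad.
Only numpy, scipy, OpenCV 4.12 (cv2) and the standard library are available. Lean on these libraries where they do the work, as an engineer would, in place of code of your own. Each camera call takes 0.05 s, during which the arm holds its last target. There are 200 camera calls.

### The job

Set the T-shaped metal bracket gently down, web upward, flat in the tray of the sliding carriage, then slide the carriage all the way to the stop beside the spray canister. Only with it there, press the canister's cap fully down and let it spring back up, then slide the carriage with its bracket all the way back to the stop at the other end. Leave everything else on the bench where it is.

Things in the scene. Friction and masses are not known exactly. Their poses are not given: they have to be found in the camera images.
- t_bracket: The part to spray: plain aluminium bracket of inverted-T section, 0.2 kg. Foot plate 56 (its x) x 100 (its y) x 8 mm; along the middle of the foot stands a web 10 mm thick in x, 100 mm long in y, its top 46 mm above the underside. Origin: centre of the underside; z up out of the web. It starts standing on its foot, in any of three places among two other aluminium parts of the same foot size.
- tray_floor (a point): Centre of the floor of the carriage's open steel tray, 41 mm above the bench. Tray inside 90 (x) x 130 mm (y), walls 5 mm thick and 13 mm high above the floor. y points along the slide towards the canister end, x away from the robot across the slide, z up. The bracket fits flat only with its length along y.
- knob_top (a point): Centre of the top of the black upright cylindrical knob, 26 mm diameter, 58 mm tall, its top 96 mm above the bench, on the carriage's side nearest the robot, 68 mm from the tray centre. It moves with the carriage; push or grip it to slide the carriage.
- carriage (a joint): Carriage position along the slide, m: 0 against the stop at the loading end (the robot's right), 0.18 against the stop at the canister end (the robot's left). It moves with about 2 N of friction and stays where it is left.
- cap_top (a point): Centre of the top of the white sprung cap (42 mm diameter, 26 mm tall) on the fixed upright aluminium canister (62 mm diameter) that stands behind the slide at its left end; 218 mm above the bench when up. A short spout sticks out 42 mm from its centre, over the slide. Axes as the slide's: y along the slide towards the canister end.
- spray_cap (a joint): How far the cap is pressed down, m: 0 up, 0.008 fully down. Spring: about 2 N to start, 6 N fully down.
- l_bracket: Bystander: aluminium L-bracket, foot 56 x 100 x 8 mm, upright 8 mm wall along one edge, 46 mm high. Origin: centre of the underside.
- u_channel: Bystander: aluminium U-channel, 56 x 100 mm, 36 mm high, a wall along both edges. Origin: centre of the underside.
- tape_roll: Bystander: brown roll lying flat, 100 mm diameter, 45 mm high. Origin: centre of the underside.
- screwdriver: Bystander: screwdriver with black handle, 200 mm long, lying on the bench. Origin near its middle.
- jar: Bystander: grey lidded jar, 70 mm diameter, 75 mm high. Origin: centre of the underside.
- wrench: Bystander: steel wrench, 180 mm long, lying on the bench. Origin near its middle.
Mind the look-alikes: they are no part of the job. What is shaped like the t_bracket but green or orange is not meant.

How it is judged:
On the way, in this order (a step that is already met when the one before it is completed fails the run):
1. the T-bracket lies flat in the carriage's tray and the gripper has let go of it (x of t_bracket in the frame of tray_floor between -0.022 and 0.022 m and y of t_bracket in the frame of tray_floor between -0.022 and 0.022 m and z of t_bracket in the frame of tray_floor between -0.004 and 0.004 m and angle between t_bracket's own z axis and vertical below 0.08 rad and contact force between the fingers and t_bracket below 0.1 N), for 0.2 s.
2. the carriage, with the bracket in its tray, is against the stop at the canister end (x of t_bracket in the frame of tray_floor between -0.022 and 0.022 m and y of t_bracket in the frame of tray_floor between -0.022 and 0.022 m and z of t_bracket in the frame of tray_floor between -0.004 and 0.004 m and angle between t_bracket's own z axis and vertical below 0.08 rad and value of joint carriage above 0.176 m), for 0.2 s.
3. the cap is pressed down with the carriage still at that stop (x of t_bracket in the frame of tray_floor between -0.022 and 0.022 m and y of t_bracket in the frame of tray_floor between -0.022 and 0.022 m and z of t_bracket in the frame of tray_floor between -0.004 and 0.004 m and angle between t_bracket's own z axis and vertical below 0.08 rad and value of joint carriage above 0.174 m and value of joint spray_cap above 0.006 m), for 0.1 s.
At the end, for the whole second after the job is handed in: The T-bracket lies flat in the tray (underside within 4 mm of the tray floor, tilt under 0.08 rad, centre within 22 mm of the tray's centre each way), at rest; the carriage is within 4 mm of the stop at the loading end; the cap is back up (within 2 mm) (x of t_bracket in the frame of tray_floor between -0.022 and 0.022 m and y of t_bracket in the frame of tray_floor between -0.022 and 0.022 m and z of t_bracket in the frame of tray_floor between -0.004 and 0.004 m and angle between t_bracket's own z axis and vertical below 0.08 rad and value of joint carriage below 0.004 m and value of joint spray_cap below 0.002 m and linear speed of t_bracket below 0.02 m/s); the robot touches nothing.
It fails at once if the cap is pressed (over 4 mm) while the carriage is not at the canister-end stop (within 10 mm) (value of joint spray_cap above 0.004 m and value of joint carriage below 0.17 m).
It fails at once if the bracket is dropped: it moves faster than 0.6 m/s out of the fingers (contact force between the fingers and t_bracket below 0.01 N and linear speed of t_bracket above 0.6 m/s).
It fails at once if another loose thing (L-bracket, U-channel, tape roll, screwdriver, jar or wrench) is moved by more than 30 mm (distance of any of l_bracket, u_channel, tape_roll, screwdriver, jar, wrench from where it was at the start of the episode above 0.03 m).
It also fails if it takes over 72 s, if anything falls off the work surface, if the arm or the gripper's body presses on something with over 40 N, if the wrist force passes 120 N, or if a joint passes its speed limit or range.

## Working session

There is one attempt and no reset: what is moved stays moved. The work goes in short steps, Python scripts to look and compute and a shell command to move; the robot and the scene stay as the last step left them, time stands still between calls to the robot, and variables do not carry over. Pictures are saved under pics/ and viewed, at most 10 in all, crops included, and the job is handed in when it is done.

```bash
ls; mkdir -p pics; python3 - <<'E'
from plant import bot,capture,camera_params
import cv2
for n in("scene","top"):
    p=camera_params(n);print(n,p)
    cv2.imwrite(f"pics/{n}0.png",capture(n)[:,:,::-1])
print(bot.sense())
E
```

```text
pics
scene {'fovy': 46.126079308053555, 'cx': 322.5087970701721, 'cy': 240.53875749543573, 'k1': -0.12215022271386573, 'origin': array([1.00142135, 0.85699961, 0.92564759]), 'attitude': array([0.22847799, 0.11726162, 0.43211125, 0.86448099])}
top {'fovy': 47.31638335375281, 'cx': 316.5944896093048, 'cy': 244.42349370068004, 'k1': 0.027545241050890963, 'origin': array([ 0.34088944, -0.06097036,  1.34236666]), 'attitude': array([ 0.710811  ,  0.04828678, -0.05688551, -0.69941414])}
{'time_s': 0.1, 'joint_pos': array([-1.39810776e+00,  2.21162161e-01,  1.52753067e+00,  1.88741625e-05,
        1.39465249e+00, -1.26119464e-01]), 'qd': array([ 0.00012363, -0.00016814, -0.00227597, -0.00041305,  0.00116905,
       -0.00031069]), 'tau': array([ 1.38604002e-03, -4.95950210e+01, -3.88516045e+01,  7.04142172e-02,
        5.16782992e-02, -5.31275180e-05]), 'tcp_pos': array([ 0.18393375, -0.59706735,  0.40371914]), 'orientation': array([-8.76312814e-04,  9.88859833e-01,  1.48847111e-01, -1.11161124e-05]), 'wrist_force': array([ 0.81400519, -1.52628262, -1.216514  ]), 'torque': array([ 0.02878944,  0.04037686, -0.03084457]), 'grasp_force': 0.0, 'grip_width': 0.996816341391709}
```

View pics/scene0.png

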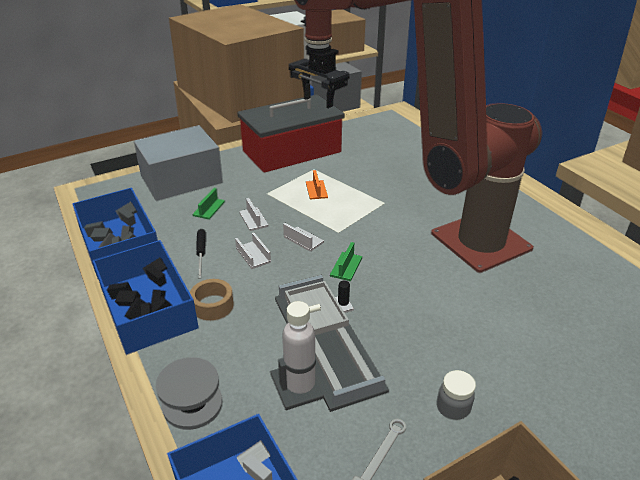

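View pics/top0.png

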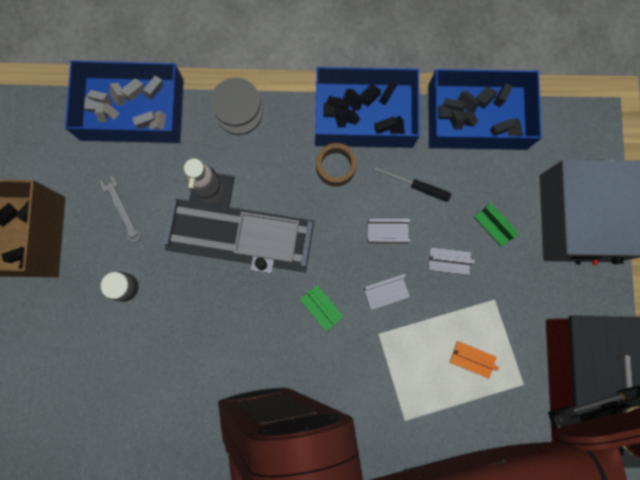

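Candidates for the T-bracket, by scene pixel / top pixel:
- Aluminium: (253,213) / (451,261) has a centred web, so it is probably the T. (253,250) / (389,230) has two walls, so it is the U. (302,235) / (387,292) has a wall on one edge, so it is the L.
- Coloured decoys: green at (208,204) / (496,225), green at (346,262) / (322,308), and orange at (317,186) / (474,360).

The carriage tray is at top (268,238), the knob at (261,264) and the cap at (194,168).

```bash
cat > h.py <<'E'
import numpy as np,cv2
from plant import camera_params
from scipy.spatial.transform import Rotation as R
def cam(n):
    p=camera_params(n);f=240/np.tan(np.radians(p['fovy'])/2)
    q=p['attitude'];M=R.from_quat([q[1],q[2],q[3],q[0]]).as_matrix()@np.diag([1,-1,-1])
    return p,f,M
def ray(n,uv):
    p,f,M=cam(n);K=np.array([[f,0,p['cx']],[0,f,p['cy']],[0,0,1]])
    s=cv2.undistortPoints(np.array([[uv]],float),K,np.array([p['k1'],0,0,0.]))[0,0]
    d=M@np.array([s[0],s[1],1]);return p['origin'],d/np.linalg.norm(d)
def plane(n,uv,z):
    o,d=ray(n,uv);return o+d*(z-o[2])/d[2]
def tri(a,b):
    (o1,d1),(o2,d2)=ray("scene",a),ray("top",b)
    t=np.linalg.lstsq(np.c_[d1,-d2],o2-o1,rcond=None)[0]
    x,y=o1+d1*t[0],o2+d2*t[1];return (x+y)/2,np.linalg.norm(x-y)
def proj(n,X):
    p,f,M=cam(n);c=M.T@(np.array(X)-p['origin']);s=c[:2]/c[2]
    return s*(1+p['k1']*(s@s))*f+[p['cx'],p['cy']]
E
python3 - <<'E'
import cv2,numpy as np
s=cv2.imread('pics/scene0.png');t=cv2.imread('pics/top0.png')
r=lambda im,x,y,w,h:cv2.resize(im[y:y+h,x:x+w],(400,300),interpolation=cv2.INTER_CUBIC)
# tiles: scale 5 (80x60) for T, scale 2.5 (160x120) for carriage
cv2.imwrite('pics/crop0.png',np.vstack([np.hstack([r(s,220,190,80,60),r(t,410,230,80,60)]),np.hstack([r(s,250,270,120,90),r(t,160,150,160,120)])]))
E
```

```text
(no output)
```

View pics/crop0.png

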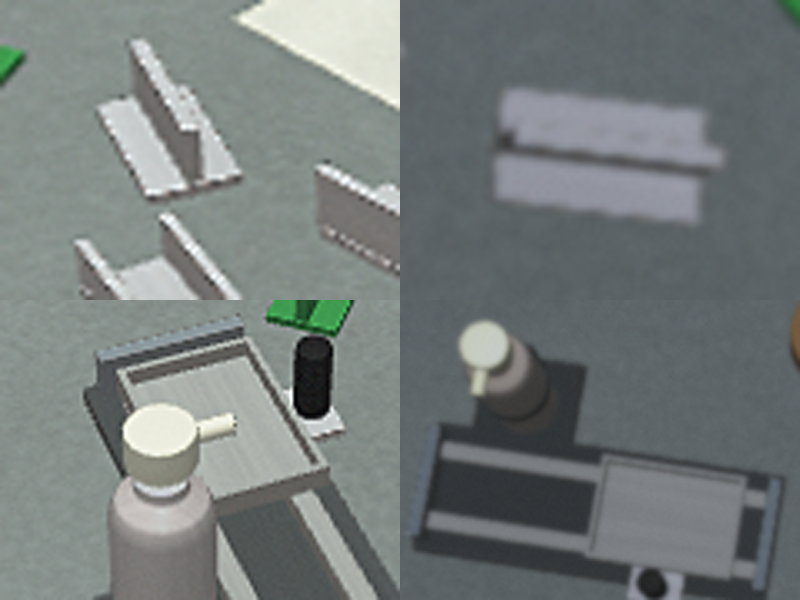

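The crop confirms the choice: the part at scene (253,213) / top (451,261) is bare aluminium with a single centred web. The corners are readable, so I'll triangulate.

```bash
python3 - <<'E'
from h import *
np.set_printoptions(precision=4,suppress=True)
S=lambda x,y:(220+x/5,190+y/5)
T=lambda x,y:(410+(x-400)/5,230+y/5)
S2=lambda x,y:(250+x*.3,270+(y-300)*.3)
T2=lambda x,y:(160+(x-400)/2.5,150+(y-300)/2.5)
print('foot tri',*[tri(S(*a),T(*b)) for a,b in [((98,108),(502,88)),((150,198),(495,88+0)),((240,178),(495,198))]],sep='\n')
print('web end near/far',tri(S(192,128),T(515,135)),tri(S(135,42),T(722,158)))
c=np.array([plane('top',T(*b),.008) for b in [(502,88),(495,198),(698,222),(705,110)]]);print('foot',c,c.mean(0))
w=np.array([plane('top',T(*b),.046) for b in [(515,135),(722,158)]]);print('web',w,w.mean(0))
r=np.array([plane('top',T2(*b),.054) for b in [(603,455),(588,552),(733,578),(748,477)]]);print('rim',r,r.mean(0))
print('rim tri',tri(S2(118,372),T2(748,477)),tri(S2(250,340),T2(733,578)),tri(S2(328,468),T2(588,552)))
print('knob',tri(S2(316,343),T2(652,583)),plane('top',T2(652,583),.096))
print('cap',tri(S2(160,422),T2(485,340)),plane('top',T2(485,340),.218))
E
```

```text
foot tri
(array([ 0.5454, -0.3531,  0.064 ]), np.float64(0.03524407533351424))
(array([ 0.5382, -0.3534,  0.0047]), np.float64(0.0006794706025470194))
(array([ 0.4835, -0.3533, -0.0003]), np.float64(0.002060509493172966))
web end near/far (array([ 0.5098, -0.3543,  0.0423]), np.float64(0.0013492196019618899)) (array([ 0.5008, -0.4537,  0.0409]), np.float64(0.000812360603742723))
foot [[ 0.5381 -0.3564  0.008 ]
 [ 0.4835 -0.3521  0.008 ]
 [ 0.4734 -0.4512  0.008 ]
 [ 0.5288 -0.4561  0.008 ]] [ 0.506  -0.4039  0.008 ]
web [[ 0.5099 -0.3538  0.046 ]
 [ 0.5005 -0.4524  0.046 ]] [ 0.5052 -0.4031  0.046 ]
rim [[ 0.6096  0.1064  0.054 ]
 [ 0.5157  0.1173  0.054 ]
 [ 0.4932 -0.0205  0.054 ]
 [ 0.5907 -0.0327  0.054 ]] [0.5523 0.0426 0.054 ]
rim tri (array([ 0.5899, -0.0314,  0.0477]), np.float64(0.0045416447754338994)) (array([ 0.4919, -0.0186,  0.0451]), np.float64(0.005710234225763334)) (array([0.5135, 0.1202, 0.048 ]), np.float64(0.007198308009729868))
knob (array([0.4813, 0.0535, 0.0923]), np.float64(0.0036282743842734515)) [0.4824 0.0521 0.096 ]
cap (array([0.6696, 0.189 , 0.2194]), np.float64(0.005774303492315263)) [0.6725 0.1878 0.218 ]
```

```bash
cat > go.py <<'E'
# usage: go.py x y zgrasp a -> tool-frame row needed (fractions); a = heading of tool x
import sys,numpy as np
from plant import bot
from scipy.spatial.transform import Rotation as R
x,y,z,a=map(float,sys.argv[1:5]);s=bot.sense();q=s['orientation']
C=R.from_quat([q[1],q[2],q[3],q[0]])
D=R.from_euler('z',a)*R.from_euler('x',np.pi)
t=(C.inv()*D).as_rotvec()/(np.pi/2)
d=C.inv().apply(np.array([x,y,z+bot.tcp_to_grasp])-s['tcp_pos'])/.3
print(np.round(t,4),np.round(d,4),'t',s['time_s'],'tcp',s['tcp_pos'].round(4),'F',s['wrist_force'].round(1),'grip',round(s['grip_width'],3),round(s['grasp_force'],2),'j',s['joint_pos'].round(2))
E
python3 go.py .5055 -.4035 .2 1.476
```

```text
[-0.0009 -0.0008 -0.7494] [ 1.2143 -0.3009  0.1349] t 0.1 tcp [ 0.1839 -0.5971  0.4037] F [ 0.8 -1.5 -1.2] grip 0.997 0.0 j [-1.4   0.22  1.53  0.    1.39 -0.13]
```

```bash
python3 -m handwheel '[0,0,-0.749,0.97,-0.24,0.05,0.5, 0,0,-0.749,0.97,-0.24,0.05,0.5, 0,0,-0.749,0.97,-0.24,0.05,0.5, 0,0,-0.749,0.97,-0.24,0.05,0.5, 0,0,-0.749,0.97,-0.24,0.05,0.5, 0,0,-0.749,0.97,-0.24,0.05,0.5, 0,0,-0.749,0.97,-0.24,0.05,0.5, 0,0,-0.749,0.97,-0.24,0.05,0.5]' 20; python3 go.py .5055 -.4035 .12 1.476
```

```text
time_s: 0.9
tcp_pos: [0.4425, -0.4412, 0.3889]
orientation: [-0.001, 0.737, 0.676, 0.0]
wrist_force: [0.2, -0.2, -0.6]
grip_width: 0.755
grasp_force: 0.0
[-0.0006 -0.0007  0.0056] [0.1427 0.1988 0.3512] t 0.9 tcp [ 0.4425 -0.4412  0.3889] F [ 0.2 -0.2 -0.6] grip 0.755 0.0 j [-0.91  0.23  1.54  0.    1.37 -0.82]
```

```bash
python3 -m handwheel '[0,0,0.005,0.143,0.199,0.35,0.5, 0,0,0.005,0.143,0.199,0.35,0.5, 0,0,0.005,0.143,0.199,0.35,0.5, 0,0,0.005,0.143,0.199,0.35,0.5, 0,0,0.005,0.143,0.199,0.35,0.5, 0,0,0.005,0.143,0.199,0.35,0.5]'; python3 go.py .5055 -.4035 .035 1.476
python3 - <<'E'
from plant import capture
import cv2,numpy as np
s=capture('scene')[:,:,::-1];t=capture('top')[:,:,::-1]
r=lambda im,x,y,w,h:cv2.resize(im[y:y+h,x:x+w],(400,300),interpolation=cv2.INTER_CUBIC)
cv2.imwrite('pics/a1.png',np.hstack([r(s,200,150,120,90),r(t,390,210,120,90)]))
E
```

```text
time_s: 1.5
tcp_pos: [0.5043, -0.4069, 0.2868]
orientation: [0.001, 0.743, 0.669, -0.0]
wrist_force: [-0.3, -0.9, 0.1]
grip_width: 0.754
grasp_force: 0.0
[ 0.0013  0.0014 -0.0058] [0.0124 0.0021 0.2943] t 1.5 tcp [ 0.5043 -0.4069  0.2868] F [-0.3 -0.9  0.1] grip 0.754 0.0 j [-0.8   0.38  1.56 -0.    1.2  -0.7 ]
```

View pics/a1.png

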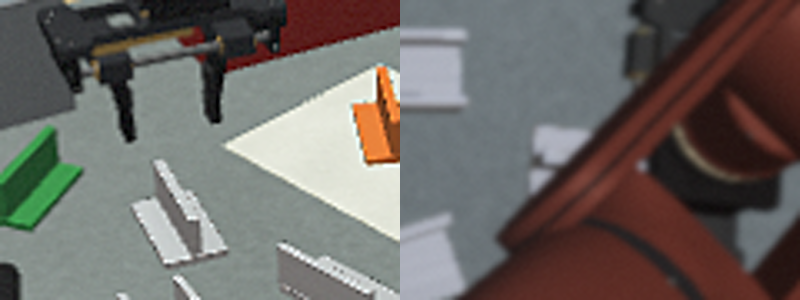

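The scene view shows the open fingers above the T, with its web at crop (175,200) between them. The top view is hidden by the arm. Going down now.

```bash
python3 -m handwheel '[0,0,-0.005,0.012,0.002,0.1,0.5, 0,0,-0.005,0.012,0.002,0.2,0.5, 0,0,-0.005,0.012,0.002,0.26,0.5, 0,0,-0.005,0.012,0.002,0.294,0.5, 0,0,-0.005,0.012,0.002,0.294,0.5, 0,0,-0.005,0.012,0.002,0.294,0.5]'; python3 go.py .5055 -.4035 .035 1.476
```

```text
time_s: 2.2
tcp_pos: [0.5057, -0.4029, 0.1977]
orientation: [0.001, 0.74, 0.672, 0.0]
wrist_force: [0.4, -0.4, 1.9]
grip_width: 0.75
grasp_force: 0.0
[ 0.0008  0.0007 -0.0006] [-0.002  -0.0005 -0.0025] t 2.2 tcp [ 0.5057 -0.4029  0.1977] F [ 0.4 -0.4  1.9] grip 0.75 0.0 j [-0.79  0.48  1.6  -0.    1.05 -0.7 ]
```

```bash
python3 -m handwheel '[0,0,0,0,0,0,-1, 0,0,0,0,0,0,-1, 0,0,0,0,0,0,-1, 0,0,0,0,0,0,-1, 0,0,0,0,0,0,-1, 0,0,0,0,0,0,-1, 0,0,0,0,0,0,-1, 0,0,0,0,0,0,-1]' 20;python3 go.py .5055 -.4035 .035 1.476
```

```text
time_s: 3.0
tcp_pos: [0.5054, -0.4023, 0.1965]
orientation: [0.0, 0.74, 0.673, 0.0]
wrist_force: [0.4, -0.8, -1.0]
grip_width: 0.114
grasp_force: 20.0
[ 0.0001 -0.     -0.0004] [-0.004   0.0007 -0.0067] t 3.0 tcp [ 0.5054 -0.4023  0.1965] F [ 0.4 -0.8 -1. ] grip 0.114 20.0 j [-0.79  0.49  1.61  0.    1.05 -0.7 ]
```

```bash
python3 -m handwheel '[0,0,0,0,0,-0.03,-1, 0,0,0,0,0,-0.12,-1, 0,0,0,0,0,-0.25,-1, 0,0,0,0,0,-0.35,-1, 0,0,0,0,0,-0.42,-1, 0,0,0,0,0,-0.45,-1, 0,0,0,0,0,-0.45,-1]'; python3 go.py .551 .043 .17 1.431
```

```text
time_s: 3.7
tcp_pos: [0.5056, -0.4025, 0.3333]
orientation: [0.001, 0.74, 0.673, 0.0]
wrist_force: [0.1, -0.8, -1.8]
grip_width: 0.114
grasp_force: 20.0
[0.0014 0.0011 0.0283] [ 1.4928  0.0091 -0.0034] t 3.7 tcp [ 0.5056 -0.4025  0.3333] F [ 0.1 -0.8 -1.8] grip 0.114 20.0 j [-0.79  0.33  1.54  0.    1.28 -0.7 ]
```

```bash
python3 -m handwheel '[0,0,0,0.05,0,0,-1, 0,0,0,0.15,0,0,-1, 0,0,0,0.27,0,0,-1, 0,0,0.02,0.39,0,0,-1, 0,0,0.02,0.51,0,0,-1, 0,0,0.028,0.61,0,0,-1, 0,0,0.028,0.7,0,0,-1, 0,0,0.028,0.75,0,0,-1]';  python3 -m handwheel '[0,0,0,0.05,0,0,-1, 0,0,0,0.15,0,0,-1, 0,0,0,0.27,0,0,-1, 0,0,0,0.39,0,0,-1, 0,0,0,0.51,0,0,-1, 0,0,0,0.61,0,0,-1, 0,0,0,0.65,0,0,-1, 0,0,0,0.65,0,0,-1]'; python3 go.py .551 .043 .1 1.431
```

```text
time_s: 4.5
tcp_pos: [0.5261, -0.1752, 0.3293]
orientation: [-0.002, 0.754, 0.657, -0.001]
wrist_force: [0.2, -0.3, -2.0]
grip_width: 0.112
grasp_force: 20.0
time_s: 5.3
tcp_pos: [0.5539, 0.016, 0.331]
orientation: [-0.0, 0.754, 0.657, -0.0]
wrist_force: [0.6, -0.4, -0.9]
grip_width: 0.113
grasp_force: 20.0
[-0.0005  0.0001  0.0016] [ 0.088  -0.0218  0.2251] t 5.3 tcp [0.5539 0.016  0.331 ] F [ 0.6 -0.4 -0.9] grip 0.113 20.0 j [-0.11  0.12  1.79 -0.    1.24  0.02]
```

```bash
python3 -m handwheel '[0,0,0,0.088,-0.022,0.05,-1, 0,0,0,0.088,-0.022,0.12,-1, 0,0,0,0.088,-0.022,0.19,-1, 0,0,0,0.088,-0.022,0.225,-1, 0,0,0,0.088,-0.022,0.225,-1]'; python3 go.py .551 .043 .0745 1.431
python3 - <<'E'
from plant import capture
import cv2,numpy as np
s=capture('scene')[:,:,::-1]
cv2.imwrite('pics/a2.png',cv2.resize(s[210:360,240:400],(640,600),interpolation=cv2.INTER_CUBIC))
E
```

```text
time_s: 5.8
tcp_pos: [0.5502, 0.0407, 0.2621]
orientation: [-0.001, 0.755, 0.656, -0.002]
wrist_force: [-0.8, -0.6, -2.4]
grip_width: 0.112
grasp_force: 20.0
[-0.0025  0.0005 -0.0007] [0.0079 0.0017 0.0802] t 5.8 tcp [0.5502 0.0407 0.2621] F [-0.8 -0.6 -2.4] grip 0.112 20.0 j [-0.07  0.2   1.84 -0.    1.11  0.07]
```

View pics/a2.png

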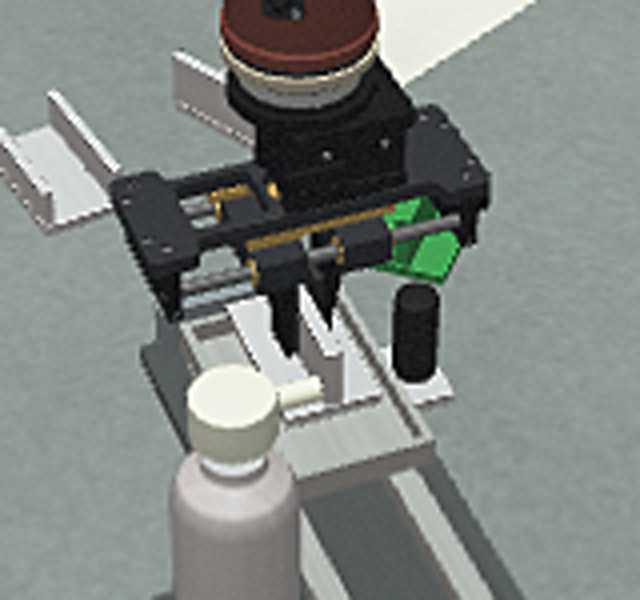

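The bracket hangs level over the tray. Its foot is inside the rim (crop 300-380, 300-410), aligned with the walls, and the knob at (415,330) is clear below the gripper body.

```bash
python3 -m handwheel '[0,0,0,0.008,0.002,0.03,-1, 0,0,0,0.008,0.002,0.055,-1, 0,0,0,0.008,0.002,0.07,-1, 0,0,0,0.008,0.002,0.078,-1, 0,0,0,0.008,0.002,0.082,-1, 0,0,0,0.008,0.002,0.082,-1, 0,0,0,0.008,0.002,0.082,-1]'; python3 go.py .551 .043 .0735 1.431
```

```text
time_s: 6.55
tcp_pos: [0.5521, 0.0442, 0.2397]
orientation: [0.0, 0.755, 0.656, 0.0]
wrist_force: [-0.0, -0.1, -1.5]
grip_width: 0.114
grasp_force: 20.0
[ 0.0003 -0.      0.0003] [-0.0043 -0.0032  0.009 ] t 6.55 tcp [0.5521 0.0442 0.2397] F [-0.  -0.1 -1.5] grip 0.114 20.0 j [-0.06  0.23  1.85 -0.    1.06  0.08]
```

```bash
python3 -m handwheel '[0,0,0,-0.004,-0.003,0.003,-1, 0,0,0,-0.004,-0.003,0.006,-1, 0,0,0,-0.004,-0.003,0.006,-1]'; python3 -m handwheel '[0,0,0,0,0,0.003,-1,0,0,0,0,0,0.003,-1]';  python3 -m handwheel '[0,0,0,0,0,0.003,-1,0,0,0,0,0,0.003,-1]'
```

```text
time_s: 6.85
tcp_pos: [0.5508, 0.043, 0.2376]
orientation: [-0.0, 0.755, 0.656, -0.0]
wrist_force: [-0.8, 0.3, -1.6]
grip_width: 0.112
grasp_force: 20.0
time_s: 7.05
tcp_pos: [0.551, 0.0431, 0.2374]
orientation: [-0.0, 0.755, 0.656, -0.0]
wrist_force: [-4.2, 0.3, 4.9]
grip_width: 0.113
grasp_force: 20.0
time_s: 7.25
tcp_pos: [0.551, 0.0431, 0.2374]
orientation: [-0.0, 0.755, 0.656, -0.0]
wrist_force: [-7.6, -0.3, 12.7]
grip_width: 0.11
grasp_force: 20.0
```

It has touched down at z = 0.2374. I'll ease off slightly and open partway.

```bash
python3 -m handwheel '[0,0,0,0,0,-0.003,-1, 0,0,0,0,0,-0.003,-0.3, 0,0,0,0,0,-0.003,-0.3, 0,0,0,0,0,-0.003,-0.3, 0,0,0,0,0,-0.003,-0.3, 0,0,0,0,0,-0.003,-0.3]'; python3 -m handwheel '[0,0,0,0,0,-0.05,-0.3, 0,0,0,0,0,-0.15,-0.3, 0,0,0,0,0,-0.25,-0.3, 0,0,0,0,0,-0.35,-0.3, 0,0,0,0,0,-0.45,-0.3, 0,0,0,0,0,-0.45,-0.3]'
python3 - <<'E'
from plant import capture
import cv2,numpy as np
s=capture('scene')[:,:,::-1]
cv2.imwrite('pics/s3.png',s)
t=capture('top')[:,:,::-1];cv2.imwrite('pics/t3.png',t)
r=lambda im,x,y,w,h:cv2.resize(im[y:y+h,x:x+w],(400,400),interpolation=cv2.INTER_CUBIC)
cv2.imwrite('pics/a3.png',np.hstack([r(s,270,250,100,100),r(t,180,180,140,140)]))
E
```

```text
time_s: 7.85
tcp_pos: [0.5509, 0.0431, 0.2366]
orientation: [-0.0, 0.755, 0.656, -0.0]
wrist_force: [0.2, -0.1, -0.4]
grip_width: 0.343
grasp_force: 0.0
time_s: 8.45
tcp_pos: [0.5524, 0.0431, 0.3784]
orientation: [0.004, 0.755, 0.656, 0.004]
wrist_force: [0.4, -0.0, 0.5]
grip_width: 0.349
grasp_force: 0.0
```

View pics/a3.png

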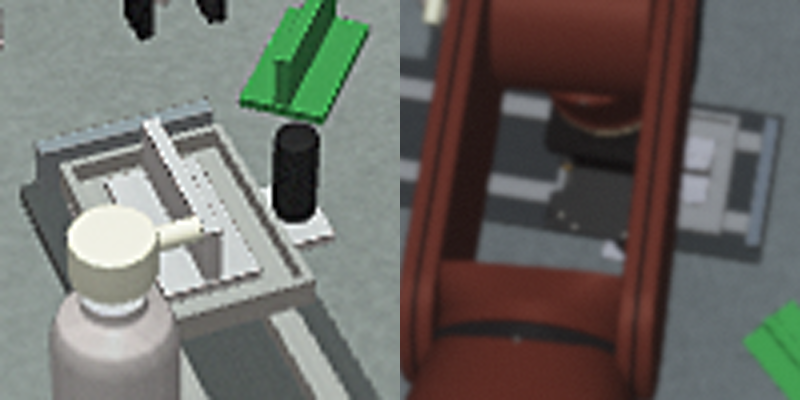

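The bracket lies flat in the tray and the fingers are clear of it (scene crop: web from (150,130) to (215,250)). The knob top is at (297,135) in the crop, which is scene (344,284). Next I'll grip the knob along the slide.

```bash
python3 -c "
from h import *
print(plane('scene',(344.25,283.75),.096),plane('top',(260.8,263.2),.096),tri((344.25,283.75),(260.8,263.2)))"; python3 go.py .482 .053 .18 -.14
```

```text
[0.48478449 0.06001636 0.096     ] [0.48238108 0.05209013 0.096     ] (array([0.48201254, 0.05337606, 0.08990866]), np.float64(0.0025758117751772617))
[ 0.0014 -0.0016  1.0004] [ 0.0007 -0.2331  0.0994] t 8.55 tcp [0.5511 0.0431 0.3735] F [ 0.2 -1.3 -0.1] grip 0.352 0.0 j [-0.06  0.07  1.75 -0.    1.32  0.07]
```

```bash
python3 -m handwheel '[0,0,0.7,0,-0.1,0,0.9, 0,0,0.7,0,-0.233,0,0.9, 0,0,0.7,0,-0.233,0,0.9, 0,0,0.7,0,-0.233,0,0.9, 0,0,0.7,0,-0.233,0,0.9, 0,0,0.7,0,-0.233,0,0.9, 0,0,0.7,0,-0.233,0,0.9, 0,0,0.7,0,-0.233,0,0.9]' 10;python3 -m handwheel '[0,0,0.3,0,0,0.1,0.9, 0,0,0.3,0,0,0.1,0.9, 0,0,0.3,0,0,0.1,0.9, 0,0,0.3,0,0,0.1,0.9, 0,0,0.3,0,0,0.1,0.9]'; python3 go.py .482 .053 .078 -.14
```

```text
time_s: 9.35
tcp_pos: [0.4811, 0.0528, 0.3703]
orientation: [-0.0, 0.987, 0.163, -0.001]
wrist_force: [-0.3, -1.1, -0.7]
grip_width: 0.931
grasp_force: 0.0
time_s: 9.85
tcp_pos: [0.4814, 0.0528, 0.3409]
orientation: [0.0, 0.998, -0.068, -0.001]
wrist_force: [0.0, -0.6, 0.9]
grip_width: 0.95
grasp_force: 0.0
[0.0001 0.001  0.0022] [ 0.0025 -0.001   0.3315] t 9.85 tcp [0.4814 0.0528 0.3409] F [ 0.  -0.6  0.9] grip 0.95 0.0 j [-0.05 -0.06  1.95 -0.    1.26  1.65]
```

```bash
python3 -m handwheel '[0,0,0.002,0.002,0,0.1,0.9, 0,0,0.002,0.002,0,0.2,0.9, 0,0,0.002,0.002,0,0.27,0.9, 0,0,0.002,0.002,0,0.33,0.9, 0,0,0.002,0.002,0,0.33,0.9, 0,0,0.002,0.002,0,0.33,0.9]' 10; python3 -m handwheel '[0,0,0,0,0,0,-1, 0,0,0,0,0,0,-1, 0,0,0,0,0,0,-1, 0,0,0,0,0,0,-1, 0,0,0,0,0,0,-1, 0,0,0,0,0,0,-1, 0,0,0,0,0,0,-1, 0,0,0,0,0,0,-1]' 10; python3 go.py .507 .231 .078 -.14
```

```text
time_s: 10.45
tcp_pos: [0.4823, 0.0527, 0.2428]
orientation: [-0.0, 0.998, -0.07, -0.0]
wrist_force: [0.1, -0.3, 0.5]
grip_width: 0.947
grasp_force: 0.0
time_s: 11.25
tcp_pos: [0.4823, 0.0529, 0.2427]
orientation: [-0.0, 0.997, -0.071, 0.0]
wrist_force: [0.2, 3.0, -1.0]
grip_width: 0.305
grasp_force: 1.1
[-0.0005 -0.     -0.0018] [-0.003  -0.5992  0.0045] t 11.25 tcp [0.4823 0.0529 0.2427] F [ 0.2  3.  -1. ] grip 0.305 1.06 j [-0.05  0.07  2.02  0.    1.05  1.66]
```

The knob is gripped (26.5 mm). Now sliding toward the canister.

```bash
python3 -m handwheel '[0,0,0,0,-0.01,0,-1, 0,0,0,0,-0.03,0,-1, 0,0,0,0,-0.06,0,-1, 0,0,0,0,-0.11,0,-1, 0,0,0,0,-0.16,0,-1, 0,0,0,0,-0.21,0,-1, 0,0,0,0,-0.26,0,-1, 0,0,0,0,-0.31,0,-1]' ; python3 -m handwheel '[0,0,0,0,-0.04,0,-1, 0,0,0,0,-0.08,0,-1, 0,0,0,0,-0.12,0,-1, 0,0,0,0,-0.16,0,-1, 0,0,0,0,-0.2,0,-1, 0,0,0,0,-0.22,0,-1, 0,0,0,0,-0.24,0,-1, 0,0,0,0,-0.25,0,-1]' ; python3 go.py .507 .231 .078 -.14
```

```text
time_s: 12.05
tcp_pos: [0.4955, 0.1461, 0.2427]
orientation: [0.0, 0.997, -0.071, -0.0]
wrist_force: [-1.1, -3.0, 1.9]
grip_width: 0.295
grasp_force: 10.0
time_s: 12.85
tcp_pos: [0.5058, 0.217, 0.2425]
orientation: [0.004, 0.998, -0.071, -0.001]
wrist_force: [-6.5, -19.1, 11.0]
grip_width: 0.333
grasp_force: 10.0
[ 0.0051  0.0013 -0.0008] [-0.0027 -0.0466  0.0028] t 12.85 tcp [0.5058 0.217  0.2425] F [ -6.5 -19.1  11. ] grip 0.333 9.98 j [ 0.26  0.22  1.85 -0.01  1.07  1.98]
```

The force rose at about 0.163 m of travel, so I need to see whether that is the stop.

```bash
python3 - <<'E'
from plant import capture
import cv2,numpy as np
s=capture('scene')[:,:,::-1]
t=capture('top')[:,:,::-1];cv2.imwrite('pics/t4.png',t);cv2.imwrite('pics/s4.png',s)
r=lambda im,x,y,w,h:cv2.resize(im[y:y+h,x:x+w],(400,400),interpolation=cv2.INTER_CUBIC)
cv2.imwrite('pics/a4.png',np.hstack([r(s,260,260,150,150),r(t,150,140,180,180)]))
E
```

```text
(no output)
```

View pics/a4.png

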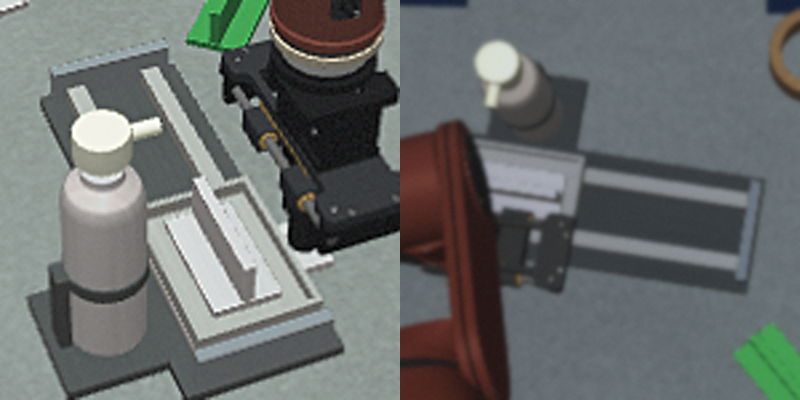

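The tray sits right against the stop bar at the canister end (scene crop, bar at (265,335)), and the bracket is centred in it. At the start there was a gap of about 15 mm between tray and loading bar, which explains the shorter travel. Releasing and lifting now.

```bash
python3 -m handwheel '[0,0,0,0,0.01,0,0.3, 0,0,0,0,0.01,0,0.3, 0,0,0,0,0.01,0,0.3, 0,0,0,0,0.01,0,0.3, 0,0,0,0,0.01,0,0.3]'; python3 -m handwheel '[0,0,0,0,0,-0.1,0.3, 0,0,0,0,0,-0.25,0.3, 0,0,0,0,0,-0.4,0.3, 0,0,0,0,0,-0.55,-1, 0,0,0,0,0,-0.68,-1, 0,0,0,0,0,-0.68,-1]'; python3 go.py .671 .1885 .265 -.14
python3 - <<'E'
from h import *
for f in('scene','top'):
  im=cv2.imread(f'pics/{f[0]}4.png');hsv=cv2.cvtColor(im,cv2.COLOR_BGR2HSV)
  m=cv2.inRange(hsv,(15,15,170),(45,90,255))
  if f=='top': x0,y0=170,150
  else: x0,y0=275,285
  k=np.zeros_like(m);k[y0:y0+60,x0:x0+60]=1;m*=k
  m=cv2.morphologyEx(m,cv2.MORPH_OPEN,np.ones((7,7),np.uint8))
  print(f,cv2.boundingRect(m),plane(f,np.array(cv2.boundingRect(m)[:2])+np.array(cv2.boundingRect(m)[2:])/2,.218))
E
```

```text
time_s: 13.45
tcp_pos: [0.5058, 0.2163, 0.2427]
orientation: [-0.0, 0.997, -0.071, 0.0]
wrist_force: [-0.3, 0.5, 0.5]
grip_width: 0.625
grasp_force: 0.0
time_s: 14.05
tcp_pos: [0.507, 0.2166, 0.4544]
orientation: [-0.002, 0.997, -0.071, 0.006]
wrist_force: [0.8, -0.2, 0.3]
grip_width: 0.456
grasp_force: 0.0
[-0.0033 -0.0074 -0.0014] [0.5536 0.0158 0.0927] t 14.05 tcp [0.507  0.2166 0.4544] F [ 0.8 -0.2  0.3] grip 0.456 0.0 j [0.26 0.01 1.66 0.   1.46 1.97]
scene (0, 0, 0, 0) [ 1.00172325 -2.89224658  0.218     ]
top (0, 0, 0, 0) [1.03481632 0.62264918 0.218     ]
```

```bash
python3 -m handwheel '[0,0,0,0.1,0,0,-1, 0,0,0,0.25,0,0,-1, 0,0,0,0.4,0.016,0,-1, 0,0,0,0.5,0.016,0.03,-1, 0,0,0,0.553,0.016,0.06,-1, 0,0,0,0.553,0.016,0.09,-1, 0,0,0,0.553,0.016,0.09,-1]'; python3 go.py .671 .1885 .238 -.14
python3 - <<'E'
from plant import capture
import cv2,numpy as np
s=capture('scene')[:,:,::-1]
cv2.imwrite('pics/a5.png',cv2.resize(s[230:380,240:440],(800,600),interpolation=cv2.INTER_CUBIC))
E
```

```text
time_s: 14.75
tcp_pos: [0.6686, 0.1878, 0.4164]
orientation: [0.0, 0.997, -0.071, -0.003]
wrist_force: [-0.3, -0.7, -0.3]
grip_width: 0.004
grasp_force: 0.0
[ 0.0008  0.0032 -0.0017] [ 0.0078 -0.0036  0.0497] t 14.75 tcp [0.6686 0.1878 0.4164] F [-0.3 -0.7 -0.3] grip 0.004 0.0 j [0.16 0.38 1.31 0.   1.46 1.87]
```

View pics/a5.png

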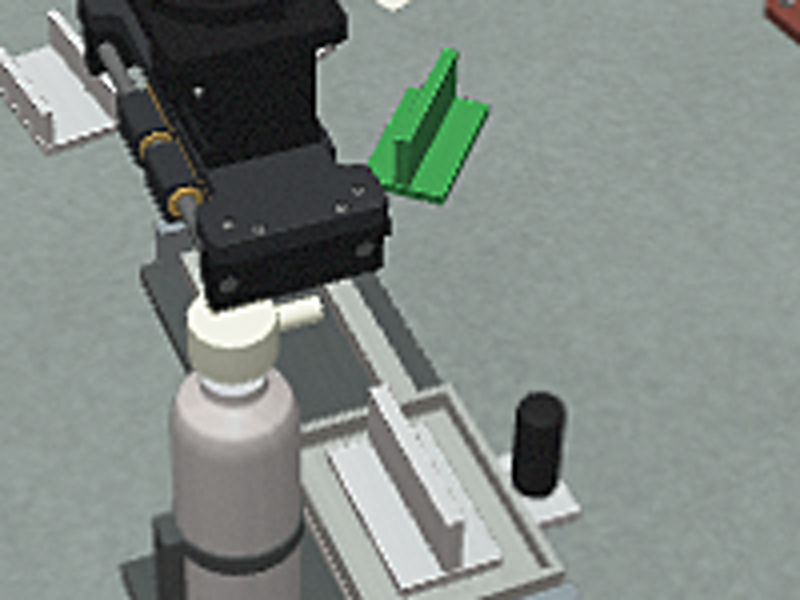

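The closed fingers are above the cap (crop (233,325)), and the carriage is still at the stop with the bracket seated. Pressing down slowly.

```bash
python3 -m handwheel '[0,0,0,0.008,-0.003,0.02,-1, 0,0,0,0.008,-0.003,0.045,-1, 0,0,0,0.008,-0.003,0.06,-1, 0,0,0,0.008,-0.003,0.07,-1,0,0,0,0.008,-0.003,0.07,-1]'; python3 -m handwheel '[0,0,0,0,0,0.005,-1, 0,0,0,0,0,0.01,-1, 0,0,0,0,0,0.01,-1, 0,0,0,0,0,0.01,-1]';python3 go.py .671 .1885 .228 -.14
```

```text
time_s: 15.3
tcp_pos: [0.6714, 0.1885, 0.3987]
orientation: [-0.0, 0.997, -0.071, -0.0]
wrist_force: [-2.5, 0.4, 2.4]
grip_width: 0.005
grasp_force: 1.3
time_s: 15.7
tcp_pos: [0.6718, 0.1884, 0.3961]
orientation: [-0.0, 0.997, -0.071, 0.0]
wrist_force: [-2.3, -0.0, 2.7]
grip_width: 0.007
grasp_force: 2.0
[-0.0002 -0.0001 -0.0016] [-0.0025 -0.0001  0.0154] t 15.7 tcp [0.6718 0.1884 0.3961] F [-2.3 -0.   2.7] grip 0.007 1.98 j [0.16 0.4  1.32 0.   1.42 1.87]
```

```bash
python3 -m handwheel '[0,0,0,0,0,0.006,-1, 0,0,0,0,0,0.012,-1, 0,0,0,0,0,0.012,-1]'; python3 -m handwheel '[0,0,0,0,0,0.004,-1, 0,0,0,0,0,0.006,-1, 0,0,0,0,0,0.006,-1]'
```

```text
time_s: 16.0
tcp_pos: [0.6718, 0.1884, 0.3927]
orientation: [-0.0, 0.997, -0.071, 0.0]
wrist_force: [-2.6, 0.2, 5.6]
grip_width: 0.002
grasp_force: 2.8
time_s: 16.3
tcp_pos: [0.6718, 0.1884, 0.3925]
orientation: [-0.0, 0.997, -0.071, 0.001]
wrist_force: [-6.2, 0.1, 11.6]
grip_width: 0.006
grasp_force: 6.1
```

It has bottomed out at 11.6 N. I'll hold briefly, then lift.

```bash
python3 -m handwheel '[0,0,0,0,0,0,-1, 0,0,0,0,0,0,-1, 0,0,0,0,0,0,-1, 0,0,0,0,0,-0.03,-1, 0,0,0,0,0,-0.08,-1, 0,0,0,0,0,-0.15,-1, 0,0,0,0,0,-0.2,-1, 0,0,0,0,0,-0.2,-1]'; python3 go.py .507 .218 .265 -.14
```

```text
time_s: 17.1
tcp_pos: [0.6724, 0.1881, 0.4539]
orientation: [-0.0, 0.997, -0.071, 0.003]
wrist_force: [0.2, 0.6, 0.1]
grip_width: 0.003
grasp_force: 0.0
[-0.0009 -0.0035 -0.0018] [-0.5604 -0.02    0.0816] t 17.1 tcp [0.6724 0.1881 0.4539] F [0.2 0.6 0.1] grip 0.003 0.0 j [ 0.16  0.37  1.25 -0.    1.51  1.87]
```

```bash
python3 -m handwheel '[0,0,0,-0.1,0,0,-1, 0,0,0,-0.25,-0.02,0,-1, 0,0,0,-0.4,-0.02,0,0.5, 0,0,0,-0.5,-0.02,0.03,0.5, 0,0,0,-0.56,-0.02,0.08,0.5, 0,0,0,-0.56,-0.02,0.2,0.5, 0,0,0,-0.56,-0.02,0.3,0.5, 0,0,0,-0.56,-0.02,0.3,0.5]' 10; python3 go.py .5062 .2175 .078 -.14
```

```text
time_s: 17.9
tcp_pos: [0.5042, 0.2175, 0.3547]
orientation: [0.002, 0.997, -0.071, -0.005]
wrist_force: [-1.1, -0.4, -1.0]
grip_width: 0.469
grasp_force: 0.0
[ 0.0026  0.0057 -0.0016] [ 0.01   -0.0024  0.3774] t 17.9 tcp [0.5042 0.2175 0.3547] F [-1.1 -0.4 -1. ] grip 0.469 0.0 j [ 0.26  0.08  1.77 -0.    1.29  1.98]
```

```bash
python3 -m handwheel '[0,0,0,0.008,-0.002,0,0.7, 0,0,0,0.008,-0.002,0.05,0.7, 0,0,0,0.008,-0.002,0.15,0.7, 0,0,0,0.008,-0.002,0.25,0.7, 0,0,0,0.008,-0.002,0.33,0.7, 0,0,0,0.008,-0.002,0.377,0.7, 0,0,0,0.008,-0.002,0.377,0.7]' 10; python3 -m handwheel '[0,0,0,0,0,0,-1, 0,0,0,0,0,0,-1, 0,0,0,0,0,0,-1, 0,0,0,0,0,0,-1, 0,0,0,0,0,0,-1, 0,0,0,0,0,0,-1, 0,0,0,0,0,0,-1, 0,0,0,0,0,0,-1]'; python3 go.py .482 .039 .078 -.14
```

```text
time_s: 18.6
tcp_pos: [0.5084, 0.2181, 0.2456]
orientation: [0.0, 0.997, -0.071, -0.001]
wrist_force: [0.1, -0.3, 0.5]
grip_width: 0.849
grasp_force: 0.0
time_s: 19.4
tcp_pos: [0.5087, 0.2152, 0.2474]
orientation: [0.004, 0.997, -0.071, -0.001]
wrist_force: [-3.9, -20.4, 8.6]
grip_width: 0.301
grasp_force: 10.0
[ 0.0057  0.0008 -0.001 ] [-0.0053  0.594   0.0249] t 19.4 tcp [0.5087 0.2152 0.2474] F [ -3.9 -20.4   8.6] grip 0.301 9.97 j [ 0.26  0.22  1.84 -0.01  1.08  1.98]
```

The knob is gripped. Sliding back.

```bash
python3 -m handwheel '[0,0,0,0,0.01,0,-1, 0,0,0,0,0.03,0,-1, 0,0,0,0,0.06,0,-1, 0,0,0,0,0.11,0,-1, 0,0,0,0,0.16,0,-1, 0,0,0,0,0.21,0,-1, 0,0,0,0,0.26,0,-1, 0,0,0,0,0.31,0,-1]' ; python3 -m handwheel '[0,0,0,0,0.04,0,-1, 0,0,0,0,0.08,0,-1, 0,0,0,0,0.12,0,-1, 0,0,0,0,0.16,0,-1, 0,0,0,0,0.2,0,-1, 0,0,0,0,0.23,0,-1, 0,0,0,0,0.25,0,-1, 0,0,0,0,0.26,0,-1]' ;python3 -m handwheel '[0,0,0,0,0.01,0,-1, 0,0,0,0,0.02,0,-1, 0,0,0,0,0.03,0,-1, 0,0,0,0,0.035,0,-1,0,0,0,0,0.035,0,-1]'; python3 go.py .482 .039 .078 -.14
```

```text
time_s: 20.2
tcp_pos: [0.4956, 0.1248, 0.2474]
orientation: [-0.0, 0.997, -0.071, 0.0]
wrist_force: [3.3, 2.5, -2.8]
grip_width: 0.296
grasp_force: 10.0
time_s: 21.0
tcp_pos: [0.4847, 0.0481, 0.2474]
orientation: [0.0, 0.997, -0.071, 0.001]
wrist_force: [5.3, 1.7, -3.4]
grip_width: 0.296
grasp_force: 10.0
time_s: 21.5
tcp_pos: [0.4832, 0.0379, 0.2474]
orientation: [0.0, 0.997, -0.071, 0.001]
wrist_force: [4.9, -0.4, -3.7]
grip_width: 0.293
grasp_force: 10.0
[ 0.0002 -0.0007 -0.0017] [-0.0045 -0.003   0.0195] t 21.5 tcp [0.4832 0.0379 0.2474] F [ 4.9 -0.4 -3.7] grip 0.293 10.0 j [-0.08  0.06  2.02 -0.    1.06  1.63]
```

Not at the stop yet, so I'll creep on until the force rises.

```bash
python3 -m handwheel '[0,0,0,0,0.01,0,-1, 0,0,0,0,0.013,0,-1, 0,0,0,0,0.013,0,-1]'; python3 -m handwheel '[0,0,0,0,0.007,0,-1, 0,0,0,0,0.01,0,-1, 0,0,0,0,0.01,0,-1]'
```

```text
time_s: 21.8
tcp_pos: [0.4827, 0.0348, 0.2473]
orientation: [-0.001, 0.997, -0.071, 0.001]
wrist_force: [5.4, 4.5, -4.7]
grip_width: 0.294
grasp_force: 10.0
time_s: 22.1
tcp_pos: [0.4825, 0.0338, 0.2473]
orientation: [-0.003, 0.997, -0.072, 0.001]
wrist_force: [9.5, 17.3, -6.2]
grip_width: 0.292
grasp_force: 10.0
```

The stop is reached: 17 N after about 0.18 m of travel. Releasing and retreating.

```bash
python3 -m handwheel '[0,0,0,0,0,0,0.3, 0,0,0,0,0,0,0.3, 0,0,0,0,0,0,0.3, 0,0,0,0,0,0,0.3, 0,0,0,0,0,0,0.3]'; python3 -m handwheel '[0,0,0,0,0,-0.1,0.3, 0,0,0,0,0,-0.25,0.3, 0,0,0,0,0,-0.4,0.3, 0,0,0,0,0,-0.55,0.3, 0,0,0,-0.1,0,-0.65,0.3, 0,0,0,-0.1,0,-0.65,0.3, 0,0,0,-0.1,0,-0.65,0.3]'
python3 - <<'E'
from plant import capture,bot
import cv2,numpy as np
s=capture('scene')[:,:,::-1]
t=capture('top')[:,:,::-1]
r=lambda im,x,y,w,h:cv2.resize(im[y:y+h,x:x+w],(400,400),interpolation=cv2.INTER_CUBIC)
cv2.imwrite('pics/a6.png',np.hstack([r(s,240,240,150,150),r(t,160,140,180,180)]))
E
```

```text
time_s: 22.6
tcp_pos: [0.4818, 0.0315, 0.2471]
orientation: [0.0, 0.997, -0.071, -0.0]
wrist_force: [-0.1, 0.4, -0.1]
grip_width: 0.62
grasp_force: 0.0
time_s: 23.3
tcp_pos: [0.4521, 0.036, 0.4429]
orientation: [0.0, 0.997, -0.071, 0.001]
wrist_force: [-0.6, 0.7, -1.3]
grip_width: 0.646
grasp_force: 0.0
```

View pics/a6.png

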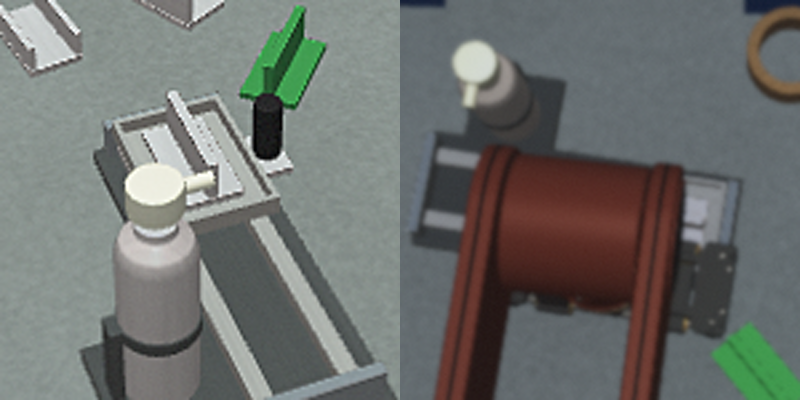

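The tray is against the loading-end bar (scene crop (165,105), top crop (735,200)), the bracket lies flat and centred, the cap is up at (155,185), and the gripper is clear.

```bash
python3 -c "
from plant import bot
print(bot.finish_job())"
```

```text
the job is handed in; nothing more can be done
None
```

I've handed the job in at about 23 s. The bracket is flat in the tray, the cap was pressed with the carriage at the canister-end stop and is back up, and the carriage is back against the loading-end stop; forces and pictures bear this out, but no verdict came back.

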